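# Release the transit lock of a dish stage

## Robot

A 6-joint arm with a two-finger parallel gripper is mounted at the origin on a cart in front of the work surface, level with it; the furniture and walls round the work are solid. World frame = base frame: x ahead of the robot, y to its left, z up, the work surface at z = 0. Lengths are in m, angles in rad, forces in N, time in s.
With the tool pointing down it reaches from about 0.375 to 0.9 m from the base axis. Payload 3.1 kg.
Tool frame: the origin (TCP) lies at the very end of the fingers, on their centre line; the grasp point (between the pads) lies 19 mm behind it; z points along the fingers, x is the direction in which the jaws open and shut, and the axes are right-handed (so a half turn about z gives the same grasp; the last joint's range is limited). The gripper opens to 85 mm and grips with 20 to 120 N. Pads are 22 mm wide; open, the fingers measure 114 mm over their backs; the gripper's body (76 mm by 85 mm) begins 54 mm behind the grasp point. The pads swing forward as they close: fully open they stand 13 mm farther back than shut.
Start: joints at [1.091, 0.527, 1.433, -0, 1.181, -0.178], TCP at [0.186, 0.597, 0.231] pointing down, gripper open.
Joint ranges: [-3.08, 3.08], [-0.75, 2.2], [0.22, 2.44], [-1.43, 4.57], [0, 2.65], [-2.85, 2.85]. Speed limits (rad/s): [2.79, 2.79, 3.14, 3.14, 3.14, 3.14].

## Interface

Orientations are given as a rotation vector (axis times angle).
In Python, from station import ctrl gives the robot as it stands.
- The arm moves only by the tool step_arm, never from a script. Its argument "plan" is a list of rows, each an object of numbers: "claw": the closure, from 0 (fully open) to 1 (shut); "dx", "dy", "dz": the shift along the world's x, y, z in mm; "roll": the turn about the world's z in rad. In form: [{"claw": .., "dx": .., "dy": .., "dz": .., "roll": ..}, ...]. A call has 1 to 12 rows; each row is the pose to reach, as a shift and turn from the pose commanded when the call began; what a row does not reach only later rows make up. A row lasts 1/12 s, in which the tool goes at most 41.7 mm and 7.16 degrees, less where a joint would pass 70% of its speed; a pose out of reach is approached as far as the arm can. A call with a gripper value outside its range is refused whole. The fingers move at their own pace and stop on an object; the grip force is fixed at half the most. Time passes only in rows, so rows that repeat a pose let the fingers close. It gives the time, the measured TCP pose, the force and the opening at its end, in the units of the state.
- ctrl.read_state(): the state, without advancing time (a new reading comes with each control period).
- ctrl.camera(name): name is "side" or "top"; returns a dict with "img" (420x560x3 uint8, blue, green, red), "fov_y" (degrees; the focal length in pixels is half the picture's height over the tangent of half this angle, whatever the lens; pixels are square), "cx", "cy" (the principal point, pixels), "rvec" (rotation vector, rad) and "tvec" (3), from world to camera coordinates, as OpenCV has them. Camera axes: x right, y down, z forward; pixel columns grow to the right and rows downward; lengths in m; the calibration is good to about 2 mm. A picture is of the moment at which its call begins. There is no depth.
- ctrl.close_job(): hands the job in, once; it reports no verdict.
The state is a dict: "clock": time; "joint_positions": joint angles; "dq": joint speeds; "tau": joint torques, N m; "tcp_pos": TCP position; "orientation": TCP orientation; "force": force on the tool from outside, world axes, zero at the start; "wrist_torque": the same for the moment, N m; "grip_width": opening from 0.0 (shut) to 1.0 (fully open).
Only numpy, scipy, OpenCV 4.12 (cv2) and the standard library are available. Lean on these libraries where they do the work, as an engineer would, in place of code of your own. Each camera call takes 0.05 s, during which the arm holds its last target.

## Task

Make the dish stage ready for use: pull its spring-loaded captive transit-lock screw up gently, just until you feel its thread meet the thread in the gantry, and keeping it lightly pulled there screw it out anticlockwise (seen from above) as far as it goes, so that it stays parked up by itself. Only then slide the unlocked carriage gently away from the gantry, fully against its end stop. Leave the two petri dishes and the sample cup near the stage where they are.

Things in the scene. Friction and masses are not known exactly. Their poses are not given: they have to be found in the camera images.
- dish_stage: fixed low instrument, white housing 250 (x) x 100 (y) x 66 mm, origin at the centre of its underside; its x axis is the way the carriage slides out. A plain aluminium gantry (36 mm along x, 100 mm along y, top 122 mm above the worktop) bridges it at x = -70 mm, the end nearer the robot, and holds the lock screw upright
- lock_knob (a point): point on the axis of the knurled round steel knob of the lock screw (diameter 26 mm, 26 mm tall), 9 mm below its top and 17 mm above its underside; 150 mm above the worktop and 25 mm above the screw's bush while the screw is down, and it rises with the screw; the sides can be gripped from above at any yaw; the axis stays at x = -70, y = 0 mm of dish_stage
- lock_lift (a joint): how far the lock screw stands above its lowest position (m). A spring and its weight push it down, 5.5 N at 0 and 0.2 N more per mm; let go, it snaps back to 0 until the thread holds it. Pulled straight up it is stopped by the thread somewhere between 0.003 and 0.015 (differs each time, cannot be seen, only felt); screwed out to the end of the thread it reads 0.017 to 0.0265
- lock_turn (a joint): angle of the lock screw about its axis (rad), grows anticlockwise seen from above; needs about 0.1 N m to turn and stays where it is left
- lock_thread: the screw's male thread, hidden in the gantry, on the axis 54 mm below lock_knob. Right-hand, lead 24 mm a turn (3.8 mm a rad), play 0.5 mm. Stopped by the thread, keep it lightly pulled up (2 to 6 N beyond the spring) and lift at the lead while turning anticlockwise: it catches within 0.3 to 1.5 rad, then holds itself; 2.7 rad more to the end. Strained by a pull of over 10 N beyond the spring
- lock_edge: the square-cut leading edge of that thread, same place. Turned with the screw not pulled up to the thread it rams the other thread's start, and is damaged by over 20 N. If the screw will not turn at first: ease down, turn back 0.3 rad, pull again
- lock_point: plain pin of 10 mm diameter at the screw's lower end (origin on the axis, 54 mm below lock_knob); while the screw is down it stands 16 mm deep in a 12.5 mm hole of the carriage plate and blocks the carriage
- carriage (a joint): how far the carriage has slid out along dish_stage's x (m): 0 in the transit position, 0.065 at the end stop; moves with 2 to 3 N once the lock screw is parked up
- carriage_post (a point): point on the axis of the upright round steel handle post of the carriage (diameter 16 mm, cap 18 mm, 41 mm tall), 26 mm above the carriage plate (plate top 86 mm above the worktop) and 16 mm below the post's top; at x = 45 mm, y = 0 of dish_stage while the carriage is in transit position, and moves with it
- petri_1: shut petri dish, 63 mm across, 14 mm tall, loose on the worktop to the robot's right of the stage, origin under its centre
- petri_2: second such petri dish, loose on the worktop
- sample_cup: white sample cup with lid, 51 mm across, 63 mm tall, loose on the worktop, origin under its centre

How it is judged:
By the outcome, as a careful person would: the job done as asked, in the order asked, and still so for the second after the job is handed in, with the robot touching nothing.
It also fails if it takes over 72 s, if anything falls off the work surface, if the arm or the gripper's body presses on something with over 40 N, if the wrist force passes 120 N, or if a joint passes its speed limit or range.

## Working session

There is one attempt and no reset: what is moved stays moved. The work goes in short steps, Python scripts to look and compute and a tool call to move; the robot and the scene stay as the last step left them, time stands still between calls to the robot, and variables do not carry over. Pictures are saved under pics/ and viewed, and the job is handed in when it is done.

Besides the shell and the picture viewer there is one more tool, called after "Emit:" by a JSON object that holds its "op" and its "data", one argument or row to a line. step_arm: Moves the arm, as the interface text tells. Its arguments: {"type":"object","properties":{"plan":{"type":"array"}},"required":["plan"]}

```bash
ls; mkdir -p pics; cat > h.py <<'E'
import numpy as np, cv2
from station import ctrl
def cam(name, fn=None):
    c=ctrl.camera(name); 
    if fn: cv2.imwrite('pics/'+fn,c['img'])
    h=c['img'].shape[0]; f=h/2/np.tan(np.radians(c['fov_y'])/2)
    K=np.array([[f,0,c['cx']],[0,f,c['cy']],[0,0,1]]); R=cv2.Rodrigues(np.array(c['rvec'],float))[0]; t=np.array(c['tvec'],float).ravel()
    return c['img'],K,R,t
def ray(K,R,t,u,v):
    d=R.T@np.linalg.inv(K)@np.array([u,v,1.]); return -R.T@t, d
def onz(K,R,t,u,v,z):
    o,d=ray(K,R,t,u,v); return o+d*(z-o[2])/d[2]
def proj(K,R,t,p):
    q=K@(R@np.array(p,float)+t); return q[:2]/q[2]
E
python3 - <<'E'
from h import *
s=ctrl.read_state(); print(s)
for n in('side','top'):
    i,K,R,t=cam(n,n+'0.png'); print(n,K[0,0],K[:2,2],-R.T@t,R[2])
E
```

```text
pics
{'clock': 0.0, 'joint_positions': array([ 1.09047310e+00,  5.28471752e-01,  1.43393389e+00, -2.40646401e-05,
        1.18139498e+00, -1.78516712e-01]), 'dq': array([-6.17798869e-04, -7.74171569e-04, -2.08371638e-03, -4.39180594e-04,
        3.52538973e-05, -1.58088750e-03]), 'tau': array([ 3.75167465e-04, -4.42340076e+01, -1.78033018e+01, -8.66551272e-05,
        8.35865038e-03,  1.36540831e-05]), 'tcp_pos': array([0.18542243, 0.59609352, 0.23032015]), 'orientation': array([ 2.52933938,  1.8616669 , -0.00309756]), 'force': array([-0.26420638, -0.26096651,  0.0912364 ]), 'wrist_torque': array([-0.01622389,  0.05436418, -0.00234147]), 'grip_width': 0.9977766606174403}
side 397.88418742169983 [281.10746719 205.52742743] [ 0.46458517 -0.83899789  0.454005  ] [ 0.05255342  0.91257936 -0.40550838]
top 436.5491763583722 [280.85622317 204.3929132 ] [ 0.39956991 -0.04535307  0.9574048 ] [ 0.09021968  0.00605062 -0.99590351]
```

View pics/side0.png

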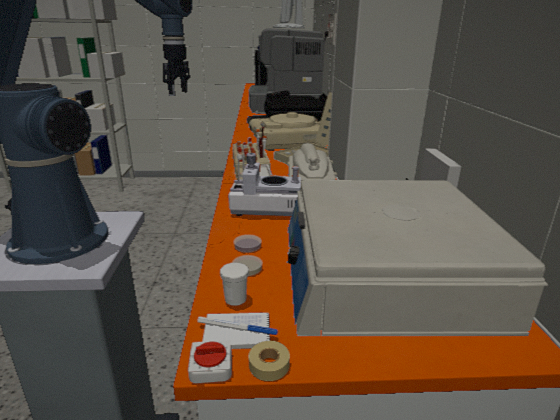

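View pics/top0.png

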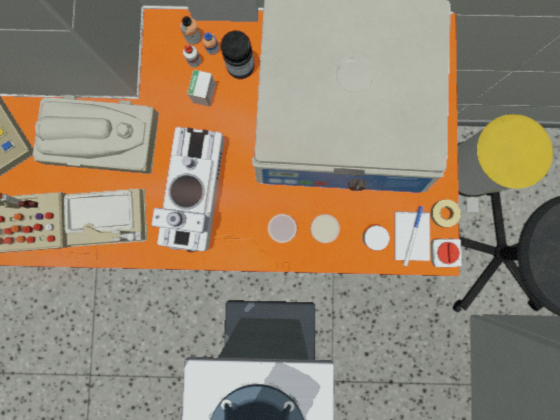

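The side view shows the stage at about (265,195), with the two dishes and the cup to its right. The top view shows the stage at about (190,190), with the gantry and knob near (174,218). I'll zoom in.

```bash
python3 - <<'E'
import cv2
a=cv2.imread('pics/top0.png')[115:260,130:250]; cv2.imwrite('pics/topz.png',cv2.resize(a,None,fx=4,fy=4,interpolation=cv2.INTER_CUBIC))
a=cv2.imread('pics/side0.png')[125:225,215:335]; cv2.imwrite('pics/sidez.png',cv2.resize(a,None,fx=6,fy=6,interpolation=cv2.INTER_CUBIC))
E
```

```text
(no output)
```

View pics/topz.png

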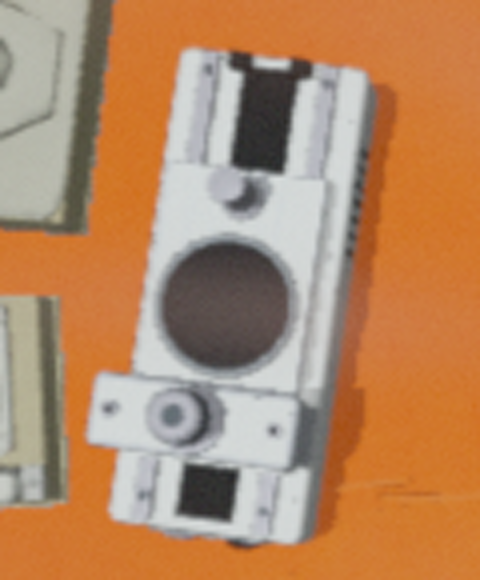

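View pics/sidez.png

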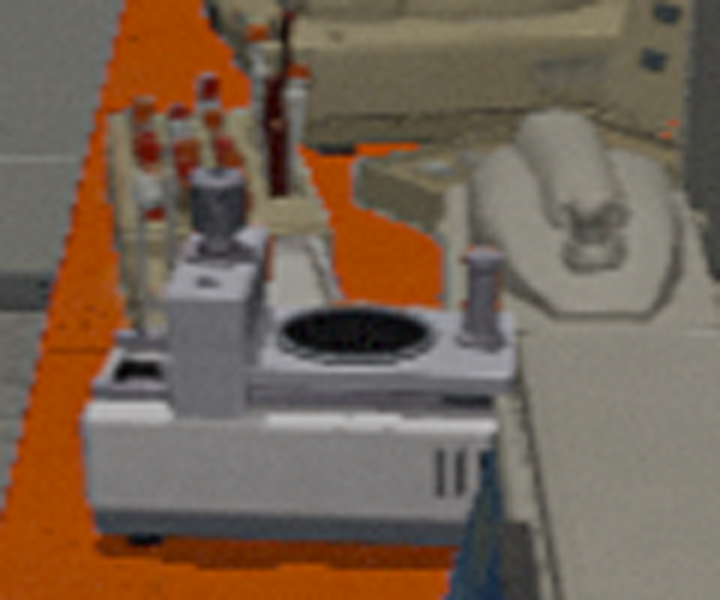

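```bash
python3 - <<'E'
from h import *
i,K,R,t=cam('top'); j,K2,R2,t2=cam('side')
z=lambda x,y:((x+.5)/4-.5+130,(y+.5)/4-.5+115)
w=lambda x,y:((x+.5)/6-.5+215,(y+.5)/6-.5+125)
def tri(a,b):
    P=K@np.c_[R,t];Q=K2@np.c_[R2,t2]
    X=cv2.triangulatePoints(P,Q,np.array(a,float).reshape(2,1),np.array(b,float).reshape(2,1)).ravel();return X[:3]/X[3]
kt=onz(K,R,t,*z(174,415),.159); pt=onz(K,R,t,*z(231,187),.128)
print('knob top',kt,'post',pt,np.linalg.norm(kt-pt), 'yaw',np.arctan2(*(pt-kt)[[1,0]]))
print('tri',tri(z(174,415),w(217,178)),tri(z(231,187),w(482,256)))
print('hole',onz(K,R,t,*z(228,304),.086))
for n,c in dict(hl=(185,48),hr=(372,72),nr=(305,540),nl=(112,520)).items(): print(n,onz(K,R,t,*z(*c),.066))
for n,c in dict(fl=(97,373),fr=(305,398),nr=(295,468),nl=(87,443)).items(): print(n,onz(K,R,t,*z(*c),.122))
print('side knob', proj(K2,R2,t2,kt), w(217,178),'post',proj(K2,R2,t2,pt),w(482,256))
for n,u,v,h in(('p1',283,229,.014),('p2',325,229,.014),('cup',377,238,.063)): print(n,onz(K,R,t,u,v,h))
E
```

```text
knob top [0.44175766 0.15632828 0.159     ] post [0.5538782  0.14163476 0.128     ] 0.11725150060782752 yaw -0.13030852173529303
tri [0.44174764 0.15673643 0.15735957] [0.55487172 0.14201209 0.12629135]
hole [0.50207902 0.15010505 0.086     ]
hl [0.63828069 0.18270761 0.066     ]
hr [0.62764444 0.08470934 0.066     ]
nr [0.38462219 0.11033843 0.066     ]
nl [0.39250304 0.20898771 0.066     ]
fl [0.46307388 0.20361834 0.122     ]
fr [0.45328623 0.10314884 0.122     ]
nr [0.4196683  0.10664899 0.122     ]
nl [0.42936108 0.20676285 0.122     ]
side knob [250.78402428 153.6774417 ] (250.75, 154.25) post [294.2576368  166.71911268] (294.9166666666667, 167.25)
p1 [ 0.43180958 -0.04546011  0.014     ]
p2 [ 0.43385605 -0.13607305  0.014     ]
cup [ 0.4161197  -0.23768196  0.063     ]
```

Emit:
{"op": "step_arm", "data": {
  "plan": [
    {"dz": 30, "roll": -0.12, "claw": 0},
    {"dz": 60, "roll": -0.24, "claw": 0},
    {"dx": 15, "dy": -25, "dz": 70, "roll": -0.36, "claw": 0},
    {"dx": 30, "dy": -50, "dz": 70, "roll": -0.48, "claw": 0},
    {"dx": 45, "dy": -75, "dz": 70, "roll": -0.6, "claw": 0},
    {"dx": 60, "dy": -100, "dz": 70, "roll": -0.72, "claw": 0},
    {"dx": 75, "dy": -130, "dz": 70, "roll": -0.84, "claw": 0},
    {"dx": 90, "dy": -155, "dz": 70, "roll": -0.96, "claw": 0},
    {"dx": 105, "dy": -180, "dz": 70, "roll": -1.08, "claw": 0},
    {"dx": 120, "dy": -205, "dz": 70, "roll": -1.2, "claw": 0},
    {"dx": 130, "dy": -225, "dz": 70, "roll": -1.32, "claw": 0},
    {"dx": 140, "dy": -245, "dz": 70, "roll": -1.44, "claw": 0}
  ]
}}

```text
schema error: expected keys claw, dx, dy, dz, roll
```

```bash
cat > st.py <<'E'
from h import *
s=ctrl.read_state()
o=cv2.Rodrigues(s['orientation'])[0]
print(round(s['clock'],3),'q',s['joint_positions'].round(3),'tcp',(s['tcp_pos']*1000).round(2),'F',s['force'].round(2),'T',s['wrist_torque'].round(3),'w',round(s['grip_width'],3),'yaw',round(np.arctan2(o[1,0],o[0,0]),3),'zax',o[:,2].round(3))
E
python3 st.py
```

```text
0.2 q [ 1.09   0.528  1.433 -0.     1.181 -0.179] tcp [185.56 596.37 230.7 ] F [0.07 0.46 0.19] T [ 0.02   0.005 -0.011] w 0.999 yaw 1.269 zax [-0.001 -0.001 -1.   ]
```

All keys are required in every row.

Emit:
{"op": "step_arm", "data": {
  "plan": [
    {"dx": 0, "dy": 0, "dz": 30, "roll": -0.12, "claw": 0},
    {"dx": 0, "dy": 0, "dz": 60, "roll": -0.24, "claw": 0},
    {"dx": 15, "dy": -25, "dz": 70, "roll": -0.36, "claw": 0},
    {"dx": 30, "dy": -50, "dz": 70, "roll": -0.48, "claw": 0},
    {"dx": 45, "dy": -75, "dz": 70, "roll": -0.6, "claw": 0},
    {"dx": 60, "dy": -100, "dz": 70, "roll": -0.72, "claw": 0},
    {"dx": 75, "dy": -130, "dz": 70, "roll": -0.84, "claw": 0},
    {"dx": 90, "dy": -155, "dz": 70, "roll": -0.96, "claw": 0},
    {"dx": 105, "dy": -180, "dz": 70, "roll": -1.08, "claw": 0},
    {"dx": 120, "dy": -205, "dz": 70, "roll": -1.2, "claw": 0},
    {"dx": 130, "dy": -225, "dz": 70, "roll": -1.32, "claw": 0},
    {"dx": 140, "dy": -245, "dz": 70, "roll": -1.44, "claw": 0}
  ]
}}

```text
clock: 1.2
tcp_pos: [0.3262, 0.3503, 0.3013]
orientation: [3.129, -0.279, -0.0]
force: [-0.8, 0.4, 0.3]
grip_width: 1.002
```

```bash
python3 st.py
```

```text
1.2 q [ 0.587  0.242  1.696 -0.     1.204  0.765] tcp [326.17 350.34 301.25] F [-0.84  0.45  0.34] T [-0.014 -0.007 -0.   ] w 1.002 yaw -0.178 zax [-0. -0. -1.]
```

Emit:
{"op": "step_arm", "data": {
  "plan": [
    {"dx": 10, "dy": -20, "dz": 0, "roll": -0.12, "claw": 0},
    {"dx": 20, "dy": -40, "dz": 0, "roll": -0.24, "claw": 0},
    {"dx": 30, "dy": -60, "dz": 0, "roll": -0.36, "claw": 0},
    {"dx": 42, "dy": -75, "dz": 0, "roll": -0.48, "claw": 0},
    {"dx": 55, "dy": -95, "dz": 0, "roll": -0.6, "claw": 0},
    {"dx": 65, "dy": -115, "dz": 0, "roll": -0.72, "claw": 0},
    {"dx": 75, "dy": -130, "dz": 0, "roll": -0.84, "claw": 0},
    {"dx": 85, "dy": -150, "dz": 0, "roll": -0.96, "claw": 0},
    {"dx": 95, "dy": -170, "dz": 0, "roll": -1.08, "claw": 0},
    {"dx": 105, "dy": -180, "dz": -20, "roll": -1.2, "claw": 0},
    {"dx": 110, "dy": -190, "dz": -40, "roll": -1.32, "claw": 0},
    {"dx": 115, "dy": -195, "dz": -60, "roll": -1.44, "claw": 0}
  ]
}}

```text
clock: 2.2
tcp_pos: [0.4415, 0.1555, 0.241]
orientation: [-2.167, 2.273, -0.002]
force: [0.6, -0.3, -0.3]
grip_width: 1.003
```

Emit:
{"op": "step_arm", "data": {
  "plan": [
    {"dx": 0, "dy": 0, "dz": -10, "roll": -0.12, "claw": 0},
    {"dx": 0, "dy": 0, "dz": -20, "roll": -0.24, "claw": 0},
    {"dx": 0, "dy": 0, "dz": -30, "roll": -0.36, "claw": 0},
    {"dx": 0, "dy": 0, "dz": -40, "roll": -0.48, "claw": 0},
    {"dx": 0, "dy": 0, "dz": -50, "roll": -0.6, "claw": 0},
    {"dx": 0, "dy": 0, "dz": -50, "roll": -0.68, "claw": 0},
    {"dx": 0, "dy": 0, "dz": -50, "roll": -0.68, "claw": 0},
    {"dx": 0, "dy": 0, "dz": -50, "roll": -0.68, "claw": 0},
    {"dx": 0, "dy": 0, "dz": -50, "roll": -0.68, "claw": 0}
  ]
}}

```text
clock: 2.95
tcp_pos: [0.441, 0.1568, 0.1916]
orientation: [-1.298, 2.86, -0.0]
force: [-0.1, 0.5, 0.3]
grip_width: 0.995
```

```bash
python3 st.py; python3 - <<'E'
from h import *
i,K,R,t=cam('side'); a=i[95:225,190:350]; cv2.imwrite('pics/s1.png',cv2.resize(a,None,fx=4.5,fy=4.5,interpolation=cv2.INTER_CUBIC))
i,K,R,t=cam('top'); a=i[115:275,100:260]; cv2.imwrite('pics/t1.png',cv2.resize(a,None,fx=3.7,fy=3.7,interpolation=cv2.INTER_CUBIC))
E
```

```text
2.95 q [0.102 0.379 1.86  0.    0.902 2.391] tcp [441.   156.78 191.59] F [-0.06  0.47  0.26] T [ 0.019 -0.037 -0.011] w 0.995 yaw -2.289 zax [ 0.001  0.    -1.   ]
```

View pics/s1.png

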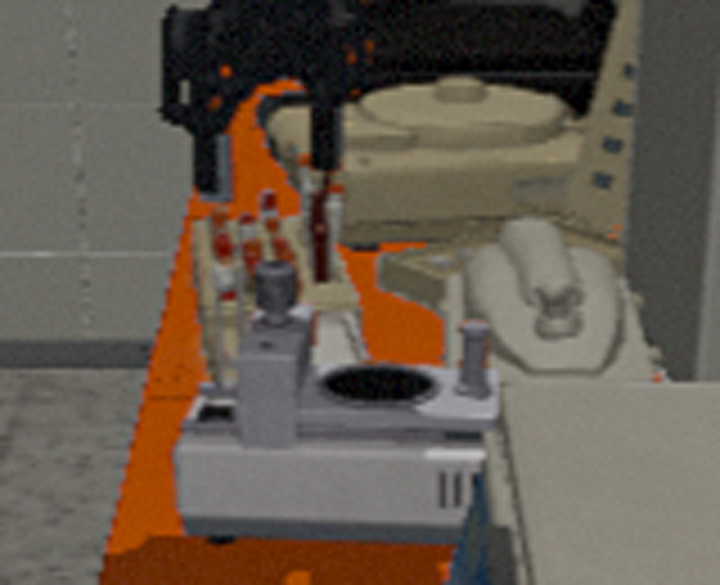

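View pics/t1.png

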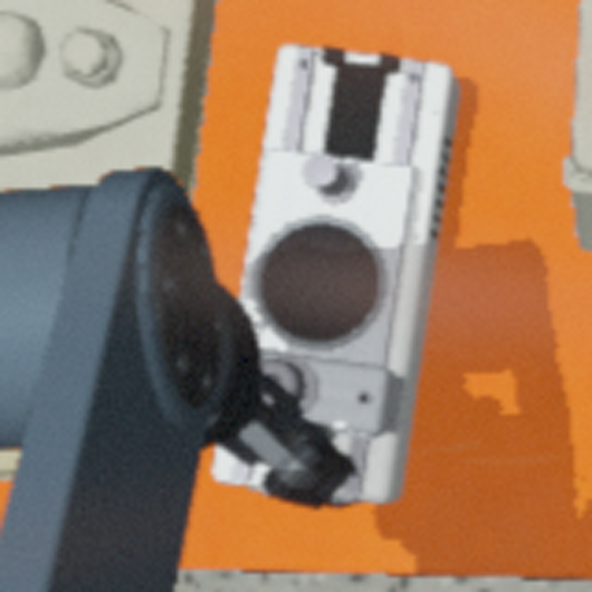

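Emit:
{"op": "step_arm", "data": {
  "plan": [
    {"dx": 0, "dy": -1, "dz": -10, "roll": 0, "claw": 0},
    {"dx": 0, "dy": -1, "dz": -20, "roll": 0, "claw": 0},
    {"dx": 0, "dy": -1, "dz": -30, "roll": 0, "claw": 0},
    {"dx": 0, "dy": -1, "dz": -38, "roll": 0, "claw": 0},
    {"dx": 0, "dy": -1, "dz": -45, "roll": 0, "claw": 0},
    {"dx": 0, "dy": -1, "dz": -51, "roll": 0, "claw": 0},
    {"dx": 0, "dy": -1, "dz": -56, "roll": 0, "claw": 0},
    {"dx": 0, "dy": -1, "dz": -59, "roll": 0, "claw": 0},
    {"dx": 0, "dy": -1, "dz": -59, "roll": 0, "claw": 0},
    {"dx": 0, "dy": -1, "dz": -59, "roll": 0, "claw": 0},
    {"dx": 0, "dy": -1, "dz": -59, "roll": 0, "claw": 0}
  ]
}}

```text
clock: 3.97
tcp_pos: [0.441, 0.1558, 0.1325]
orientation: [-1.296, 2.861, -0.0]
force: [-0.1, 0.1, 0.3]
grip_width: 0.999
```

```bash
python3 st.py; python3 - <<'E'
from h import *
i,K,R,t=cam('side'); a=i[95:225,190:350]; cv2.imwrite('pics/s2.png',cv2.resize(a,None,fx=4.5,fy=4.5,interpolation=cv2.INTER_CUBIC))
E
```

```text
3.967 q [ 0.1    0.483  1.915 -0.     0.742  2.391] tcp [440.97 155.76 132.55] F [-0.06  0.11  0.33] T [ 0.035  0.032 -0.055] w 0.999 yaw -2.291 zax [ 0.001  0.    -1.   ]
```

View pics/s2.png

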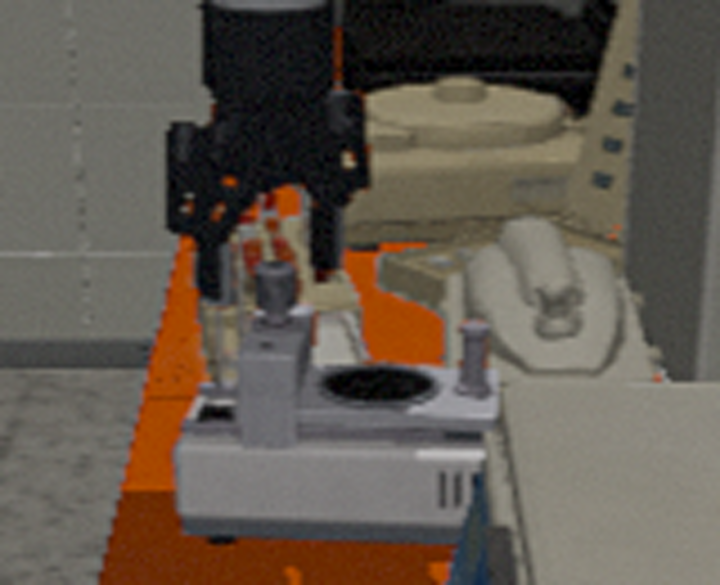

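Emit:
{"op": "step_arm", "data": {
  "plan": [
    {"dx": 0, "dy": 0, "dz": 0, "roll": 0, "claw": 0.3},
    {"dx": 0, "dy": 0, "dz": 0, "roll": 0, "claw": 0.55},
    {"dx": 0, "dy": 0, "dz": 0, "roll": 0, "claw": 0.55},
    {"dx": 0, "dy": 0, "dz": 0, "roll": 0, "claw": 0.6},
    {"dx": 0, "dy": 0, "dz": 0, "roll": 0, "claw": 0.65},
    {"dx": 0, "dy": 0, "dz": 0, "roll": 0, "claw": 0.65},
    {"dx": 0, "dy": 0, "dz": 0, "roll": 0, "claw": 0.65}
  ]
}}

```text
clock: 4.6
tcp_pos: [0.4409, 0.1558, 0.1324]
orientation: [-1.296, 2.861, 0.0]
force: [-0.2, 0.2, 0.1]
grip_width: 0.351
```

```bash
python3 st.py
```

```text
4.6 q [0.1   0.483 1.916 0.    0.742 2.391] tcp [440.91 155.82 132.39] F [-0.25  0.24  0.1 ] T [ 0.027 -0.069 -0.004] w 0.351 yaw -2.291 zax [ 0.  0. -1.]
```

Emit:
{"op": "step_arm", "data": {
  "plan": [
    {"dx": 0, "dy": 0, "dz": 0, "roll": 0, "claw": 0.7},
    {"dx": 0, "dy": 0, "dz": 0, "roll": 0, "claw": 0.8},
    {"dx": 0, "dy": 0, "dz": 0, "roll": 0, "claw": 1},
    {"dx": 0, "dy": 0, "dz": 0, "roll": 0, "claw": 1},
    {"dx": 0, "dy": 0, "dz": 0, "roll": 0, "claw": 1},
    {"dx": 0, "dy": 0, "dz": 0, "roll": 0, "claw": 1}
  ]
}}

```text
clock: 5.1
tcp_pos: [0.4421, 0.1567, 0.1328]
orientation: [-1.294, 2.859, 0.0]
force: [1.8, 4.9, 2.3]
grip_width: 0.282
```

```bash
python3 st.py
```

```text
5.1 q [1.010e-01 4.830e-01 1.914e+00 2.000e-03 7.410e-01 2.391e+00] tcp [442.14 156.68 132.85] F [1.78 4.94 2.33] T [ 0.811 -0.282  0.027] w 0.282 yaw -2.292 zax [ 0.003  0.002 -1.   ]
```

Emit:
{"op": "step_arm", "data": {
  "plan": [
    {"dx": 0.8, "dy": 0.8, "dz": 0, "roll": 0, "claw": 1},
    {"dx": 1.5, "dy": 1.3, "dz": 0.5, "roll": 0, "claw": 1},
    {"dx": 1.5, "dy": 1.3, "dz": 0.5, "roll": 0, "claw": 1},
    {"dx": 1.5, "dy": 1.3, "dz": 0.5, "roll": 0, "claw": 1}
  ]
}}

```text
clock: 5.43
tcp_pos: [0.4422, 0.157, 0.1329]
orientation: [1.296, -2.861, 0.0]
force: [-1.0, 1.3, 2.8]
grip_width: 0.283
```

```bash
python3 st.py
```

```text
5.433 q [ 0.102  0.484  1.911 -0.     0.747  2.393] tcp [442.19 156.95 132.85] F [-0.95  1.29  2.78] T [ 0.179 -0.052 -0.01 ] w 0.283 yaw -2.291 zax [-0. -0. -1.]
```

Emit:
{"op": "step_arm", "data": {
  "plan": [
    {"dx": 0, "dy": 0, "dz": 0.5, "roll": 0, "claw": 1},
    {"dx": 0, "dy": 0, "dz": 1, "roll": 0, "claw": 1},
    {"dx": 0, "dy": 0, "dz": 1, "roll": 0, "claw": 1}
  ]
}}

```text
clock: 5.68
tcp_pos: [0.4421, 0.157, 0.1333]
orientation: [1.296, -2.861, -0.0]
force: [2.0, 2.8, -7.1]
grip_width: 0.284
```

```bash
python3 st.py
```

```text
5.683 q [0.102 0.483 1.91  0.    0.748 2.393] tcp [442.11 156.95 133.28] F [ 1.98  2.76 -7.1 ] T [ 0.258 -0.308 -0.002] w 0.284 yaw -2.291 zax [-0.001 -0.    -1.   ]
```

Emit:
{"op": "step_arm", "data": {
  "plan": [
    {"dx": 0, "dy": 0, "dz": 0.5, "roll": 0, "claw": 1},
    {"dx": 0, "dy": 0, "dz": 1, "roll": 0, "claw": 1},
    {"dx": 0, "dy": 0, "dz": 1, "roll": 0, "claw": 1}
  ]
}}

```text
clock: 5.93
tcp_pos: [0.4421, 0.157, 0.1346]
orientation: [1.296, -2.861, -0.0]
force: [1.8, 0.7, -6.5]
grip_width: 0.286
```

```bash
python3 st.py
```

```text
5.933 q [ 0.102  0.481  1.909 -0.     0.752  2.393] tcp [442.14 156.98 134.59] F [ 1.83  0.72 -6.48] T [ 0.164 -0.301 -0.032] w 0.286 yaw -2.291 zax [-0. -0. -1.]
```

Emit:
{"op": "step_arm", "data": {
  "plan": [
    {"dx": 0, "dy": 0, "dz": 0.4, "roll": 0, "claw": 1},
    {"dx": 0, "dy": 0, "dz": 0.8, "roll": 0, "claw": 1},
    {"dx": 0, "dy": 0, "dz": 0.8, "roll": 0, "claw": 1}
  ]
}}

```text
clock: 6.18
tcp_pos: [0.4421, 0.157, 0.1356]
orientation: [1.296, -2.861, -0.0]
force: [1.5, 0.6, -6.3]
grip_width: 0.285
```

```bash
python3 st.py
```

```text
6.183 q [ 0.102  0.479  1.909 -0.     0.754  2.393] tcp [442.09 156.99 135.6 ] F [ 1.46  0.63 -6.33] T [ 0.168 -0.3   -0.022] w 0.285 yaw -2.291 zax [-0. -0. -1.]
```

Emit:
{"op": "step_arm", "data": {
  "plan": [
    {"dx": 0, "dy": 0, "dz": 0.4, "roll": 0, "claw": 1},
    {"dx": 0, "dy": 0, "dz": 0.4, "roll": 0, "claw": 1}
  ]
}}

```text
clock: 6.35
tcp_pos: [0.4421, 0.157, 0.136]
orientation: [1.296, -2.861, 0.0]
force: [1.9, 1.0, -5.5]
grip_width: 0.285
```

Emit:
{"op": "step_arm", "data": {
  "plan": [
    {"dx": 0, "dy": 0, "dz": 0.4, "roll": 0, "claw": 1},
    {"dx": 0, "dy": 0, "dz": 0.4, "roll": 0, "claw": 1}
  ]
}}

```text
clock: 6.52
tcp_pos: [0.4421, 0.157, 0.1364]
orientation: [1.296, -2.861, 0.0]
force: [0.9, 0.7, -5.7]
grip_width: 0.281
```

Emit:
{"op": "step_arm", "data": {
  "plan": [
    {"dx": 0, "dy": 0, "dz": 0.4, "roll": 0, "claw": 1},
    {"dx": 0, "dy": 0, "dz": 0.4, "roll": 0, "claw": 1}
  ]
}}

```text
clock: 6.68
tcp_pos: [0.4421, 0.157, 0.1368]
orientation: [1.296, -2.861, -0.0]
force: [1.2, 1.6, -5.0]
grip_width: 0.287
```

Emit:
{"op": "step_arm", "data": {
  "plan": [
    {"dx": 0, "dy": 0, "dz": 0.4, "roll": 0, "claw": 1},
    {"dx": 0, "dy": 0, "dz": 0.4, "roll": 0, "claw": 1}
  ]
}}

```text
clock: 6.85
tcp_pos: [0.4421, 0.157, 0.1372]
orientation: [1.296, -2.861, -0.0]
force: [1.5, 0.5, -6.8]
grip_width: 0.279
```

Emit:
{"op": "step_arm", "data": {
  "plan": [
    {"dx": 0, "dy": 0, "dz": 0.4, "roll": 0, "claw": 1},
    {"dx": 0, "dy": 0, "dz": 0.4, "roll": 0, "claw": 1}
  ]
}}

```text
clock: 7.02
tcp_pos: [0.4421, 0.157, 0.1376]
orientation: [1.296, -2.861, -0.0]
force: [1.2, 1.2, -7.1]
grip_width: 0.284
```

Emit:
{"op": "step_arm", "data": {
  "plan": [
    {"dx": 0, "dy": 0, "dz": 0.4, "roll": 0, "claw": 1},
    {"dx": 0, "dy": 0, "dz": 0.4, "roll": 0, "claw": 1}
  ]
}}

```text
clock: 7.18
tcp_pos: [0.4421, 0.157, 0.1377]
orientation: [1.296, -2.861, -0.0]
force: [2.0, 0.4, -8.9]
grip_width: 0.283
```

Emit:
{"op": "step_arm", "data": {
  "plan": [
    {"dx": 0, "dy": 0, "dz": 0, "roll": 0, "claw": 1}
  ]
}}

```text
clock: 7.27
tcp_pos: [0.4421, 0.157, 0.1378]
orientation: [1.296, -2.861, -0.0]
force: [1.4, 1.0, -10.7]
grip_width: 0.288
```

```bash
python3 st.py
```

```text
7.267 q [ 0.102  0.475  1.907 -0.     0.76   2.393] tcp [442.08 157.01 137.75] F [  1.4    0.99 -10.67] T [ 0.073 -0.38   0.013] w 0.288 yaw -2.291 zax [-0. -0. -1.]
```

Emit:
{"op": "step_arm", "data": {
  "plan": [
    {"dx": 0, "dy": 0, "dz": 0.12, "roll": 0.06, "claw": 1},
    {"dx": 0, "dy": 0, "dz": 0.12, "roll": 0.06, "claw": 1}
  ]
}}

```text
clock: 7.43
tcp_pos: [0.4421, 0.157, 0.138]
orientation: [1.383, -2.82, -0.0]
force: [1.6, 0.7, -9.2]
grip_width: 0.284
```

```bash
python3 st.py
```

```text
7.433 q [0.102 0.475 1.907 0.    0.761 2.332] tcp [442.12 157.02 138.03] F [ 1.56  0.73 -9.17] T [ 0.08  -0.262  0.089] w 0.284 yaw -2.23 zax [-0. -0. -1.]
```

Emit:
{"op": "step_arm", "data": {
  "plan": [
    {"dx": 0, "dy": 0, "dz": 0.25, "roll": 0.05, "claw": 1},
    {"dx": 0, "dy": 0, "dz": 0.45, "roll": 0.1, "claw": 1},
    {"dx": 0, "dy": 0, "dz": 0.45, "roll": 0.1, "claw": 1}
  ]
}}

```text
clock: 7.68
tcp_pos: [0.4421, 0.157, 0.1385]
orientation: [1.52, -2.749, -0.0]
force: [1.1, 1.2, -10.1]
grip_width: 0.284
```

```bash
python3 st.py
```

```text
7.683 q [ 0.102  0.474  1.906 -0.     0.762  2.234] tcp [442.14 157.02 138.48] F [  1.09   1.17 -10.12] T [ 0.114 -0.377  0.086] w 0.284 yaw -2.131 zax [-0. -0. -1.]
```

Emit:
{"op": "step_arm", "data": {
  "plan": [
    {"dx": 0, "dy": 0, "dz": 0.2, "roll": 0.05, "claw": 1},
    {"dx": 0, "dy": 0, "dz": 0.4, "roll": 0.1, "claw": 1},
    {"dx": 0, "dy": 0, "dz": 0.57, "roll": 0.15, "claw": 1},
    {"dx": 0, "dy": 0, "dz": 0.76, "roll": 0.2, "claw": 1},
    {"dx": 0, "dy": 0, "dz": 0.76, "roll": 0.2, "claw": 1}
  ]
}}

```text
clock: 8.1
tcp_pos: [0.4422, 0.1571, 0.1392]
orientation: [1.786, -2.584, -0.0]
force: [1.2, 1.5, -10.3]
grip_width: 0.281
```

```bash
python3 st.py
```

```text
8.1 q [0.102 0.472 1.906 0.    0.764 2.034] tcp [442.2  157.07 139.19] F [  1.24   1.46 -10.32] T [ 0.186 -0.348  0.085] w 0.281 yaw -1.932 zax [-0.  0. -1.]
```

Emit:
{"op": "step_arm", "data": {
  "plan": [
    {"dx": 0, "dy": 0, "dz": 0.2, "roll": 0.05, "claw": 1},
    {"dx": 0, "dy": 0, "dz": 0.38, "roll": 0.1, "claw": 1},
    {"dx": 0, "dy": 0, "dz": 0.57, "roll": 0.15, "claw": 1},
    {"dx": 0, "dy": 0, "dz": 0.76, "roll": 0.2, "claw": 1},
    {"dx": 0, "dy": 0, "dz": 0.95, "roll": 0.25, "claw": 1},
    {"dx": 0, "dy": 0, "dz": 1.15, "roll": 0.3, "claw": 1},
    {"dx": 0, "dy": 0, "dz": 1.15, "roll": 0.3, "claw": 1}
  ]
}}

```text
clock: 8.68
tcp_pos: [0.4423, 0.1571, 0.1404]
orientation: [-2.152, 2.289, 0.0]
force: [1.7, 1.8, -11.3]
grip_width: 0.286
```

```bash
python3 st.py
```

```text
8.683 q [0.103 0.47  1.905 0.    0.767 1.735] tcp [442.28 157.12 140.42] F [  1.66   1.76 -11.29] T [ 0.232 -0.383  0.044] w 0.286 yaw -1.633 zax [ 0.  0. -1.]
```

Emit:
{"op": "step_arm", "data": {
  "plan": [
    {"dx": 0, "dy": 0, "dz": 0.18, "roll": 0.05, "claw": 1},
    {"dx": 0, "dy": 0, "dz": 0.37, "roll": 0.1, "claw": 1},
    {"dx": 0, "dy": 0, "dz": 0.56, "roll": 0.15, "claw": 1},
    {"dx": 0, "dy": 0, "dz": 0.75, "roll": 0.2, "claw": 1},
    {"dx": 0, "dy": 0, "dz": 0.94, "roll": 0.25, "claw": 1},
    {"dx": 0, "dy": 0, "dz": 1.13, "roll": 0.3, "claw": 1},
    {"dx": 0, "dy": 0, "dz": 1.13, "roll": 0.3, "claw": 1}
  ]
}}

```text
clock: 9.27
tcp_pos: [0.4423, 0.1572, 0.1415]
orientation: [-2.469, 1.942, 0.0]
force: [1.5, 1.5, -10.4]
grip_width: 0.286
```

```bash
python3 st.py
```

```text
9.267 q [0.103 0.468 1.904 0.    0.769 1.435] tcp [442.31 157.2  141.52] F [  1.54   1.54 -10.43] T [ 0.299 -0.52   0.065] w 0.286 yaw -1.333 zax [ 0.  0. -1.]
```

Emit:
{"op": "step_arm", "data": {
  "plan": [
    {"dx": 0, "dy": 0, "dz": 0.19, "roll": 0.05, "claw": 1},
    {"dx": 0, "dy": 0, "dz": 0.38, "roll": 0.1, "claw": 1},
    {"dx": 0, "dy": 0, "dz": 0.57, "roll": 0.15, "claw": 1},
    {"dx": 0, "dy": 0, "dz": 0.76, "roll": 0.2, "claw": 1},
    {"dx": 0.2, "dy": 0.2, "dz": 0.95, "roll": 0.25, "claw": 1},
    {"dx": 0.2, "dy": 0.2, "dz": 1.15, "roll": 0.3, "claw": 1},
    {"dx": 0.2, "dy": 0.2, "dz": 1.34, "roll": 0.35, "claw": 1},
    {"dx": 0.2, "dy": 0.2, "dz": 1.53, "roll": 0.4, "claw": 1},
    {"dx": 0.2, "dy": 0.2, "dz": 1.53, "roll": 0.4, "claw": 1}
  ]
}}

```text
clock: 10.02
tcp_pos: [0.4423, 0.1573, 0.143]
orientation: [-2.806, 1.413, 0.0]
force: [2.0, 1.4, -11.7]
grip_width: 0.278
```

```bash
python3 st.py
```

```text
10.017 q [0.103 0.466 1.902 0.    0.774 1.036] tcp [442.34 157.33 142.99] F [  2.     1.43 -11.67] T [ 0.308 -0.534  0.042] w 0.278 yaw -0.933 zax [-0.  0. -1.]
```

Emit:
{"op": "step_arm", "data": {
  "plan": [
    {"dx": 0, "dy": 0, "dz": 0.18, "roll": 0.05, "claw": 1},
    {"dx": 0, "dy": 0, "dz": 0.37, "roll": 0.1, "claw": 1},
    {"dx": 0, "dy": 0, "dz": 0.55, "roll": 0.15, "claw": 1},
    {"dx": 0, "dy": 0, "dz": 0.74, "roll": 0.2, "claw": 1},
    {"dx": 0, "dy": 0, "dz": 0.93, "roll": 0.25, "claw": 1},
    {"dx": 0, "dy": 0, "dz": 1.12, "roll": 0.3, "claw": 1},
    {"dx": 0, "dy": 0, "dz": 1.31, "roll": 0.35, "claw": 1},
    {"dx": 0, "dy": 0, "dz": 1.5, "roll": 0.4, "claw": 1},
    {"dx": 0, "dy": 0, "dz": 1.5, "roll": 0.4, "claw": 1}
  ]
}}

```text
clock: 10.77
tcp_pos: [0.4423, 0.1575, 0.1446]
orientation: [-3.03, 0.828, 0.0]
force: [2.1, 2.8, -9.8]
grip_width: 0.283
```

```bash
python3 st.py
```

```text
10.767 q [1.030e-01 4.630e-01 1.901e+00 1.000e-03 7.780e-01 6.360e-01] tcp [442.33 157.47 144.56] F [ 2.08  2.79 -9.84] T [ 0.46  -0.486  0.055] w 0.283 yaw -0.534 zax [-0.  0. -1.]
```

Emit:
{"op": "step_arm", "data": {
  "plan": [
    {"dx": 0.1, "dy": 0.2, "dz": 0.22, "roll": 0.05, "claw": 1},
    {"dx": 0.2, "dy": 0.4, "dz": 0.42, "roll": 0.1, "claw": 1},
    {"dx": 0.3, "dy": 0.5, "dz": 0.61, "roll": 0.15, "claw": 1},
    {"dx": 0.3, "dy": 0.5, "dz": 0.8, "roll": 0.2, "claw": 1},
    {"dx": 0.3, "dy": 0.5, "dz": 0.99, "roll": 0.25, "claw": 1},
    {"dx": 0.3, "dy": 0.5, "dz": 1.18, "roll": 0.3, "claw": 1},
    {"dx": 0.3, "dy": 0.5, "dz": 1.38, "roll": 0.35, "claw": 1},
    {"dx": 0.3, "dy": 0.5, "dz": 1.57, "roll": 0.4, "claw": 1},
    {"dx": 0.3, "dy": 0.5, "dz": 1.57, "roll": 0.4, "claw": 1}
  ]
}}

```text
clock: 11.52
tcp_pos: [0.4423, 0.1577, 0.1461]
orientation: [3.134, -0.21, -0.001]
force: [0.1, 2.4, -10.6]
grip_width: 0.282
```

```bash
python3 st.py
```

```text
11.517 q [ 0.104  0.46   1.899 -0.     0.784  0.237] tcp [442.31 157.68 146.1 ] F [  0.12   2.36 -10.62] T [ 0.268 -0.385  0.074] w 0.282 yaw -0.134 zax [-0.001 -0.    -1.   ]
```

Emit:
{"op": "step_arm", "data": {
  "plan": [
    {"dx": 0, "dy": 0.2, "dz": 0.19, "roll": 0.05, "claw": 1},
    {"dx": 0, "dy": 0.4, "dz": 0.38, "roll": 0.1, "claw": 1},
    {"dx": 0, "dy": 0.4, "dz": 0.57, "roll": 0.15, "claw": 1},
    {"dx": 0, "dy": 0.4, "dz": 0.76, "roll": 0.2, "claw": 1},
    {"dx": 0, "dy": 0.4, "dz": 0.96, "roll": 0.25, "claw": 1},
    {"dx": 0, "dy": 0.4, "dz": 1.15, "roll": 0.3, "claw": 1},
    {"dx": 0, "dy": 0.4, "dz": 1.34, "roll": 0.35, "claw": 1},
    {"dx": 0, "dy": 0.4, "dz": 1.53, "roll": 0.4, "claw": 1},
    {"dx": 0, "dy": 0.4, "dz": 1.53, "roll": 0.4, "claw": 1}
  ]
}}

```text
clock: 12.27
tcp_pos: [0.4422, 0.1579, 0.1476]
orientation: [3.113, 0.418, -0.002]
force: [0.3, 1.6, -10.8]
grip_width: 0.287
```

```bash
python3 st.py
```

```text
12.267 q [ 1.050e-01  4.580e-01  1.897e+00 -1.000e-03  7.880e-01 -1.620e-01] tcp [442.17 157.9  147.61] F [  0.29   1.55 -10.78] T [ 0.181 -0.271  0.071] w 0.287 yaw 0.267 zax [-0.001 -0.001 -1.   ]
```

Emit:
{"op": "step_arm", "data": {
  "plan": [
    {"dx": 0, "dy": 0.1, "dz": 0.19, "roll": 0.05, "claw": 1},
    {"dx": 0, "dy": 0.2, "dz": 0.38, "roll": 0.1, "claw": 1},
    {"dx": 0, "dy": 0.2, "dz": 0.57, "roll": 0.15, "claw": 1},
    {"dx": 0, "dy": 0.2, "dz": 0.76, "roll": 0.2, "claw": 1},
    {"dx": 0, "dy": 0.2, "dz": 0.96, "roll": 0.25, "claw": 1},
    {"dx": 0, "dy": 0.2, "dz": 1.15, "roll": 0.3, "claw": 1},
    {"dx": 0, "dy": 0.2, "dz": 1.34, "roll": 0.35, "claw": 1},
    {"dx": 0, "dy": 0.2, "dz": 1.34, "roll": 0.35, "claw": 1}
  ]
}}

```text
clock: 12.93
tcp_pos: [0.442, 0.158, 0.1489]
orientation: [2.993, 0.953, -0.003]
force: [0.8, -0.0, -10.4]
grip_width: 0.287
```

```bash
python3 st.py
```

```text
12.933 q [ 1.050e-01  4.550e-01  1.896e+00 -1.000e-03  7.920e-01 -5.110e-01] tcp [441.98 157.98 148.89] F [  0.83  -0.04 -10.42] T [ 0.017 -0.231  0.121] w 0.287 yaw 0.617 zax [-0.002 -0.001 -1.   ]
```

Emit:
{"op": "step_arm", "data": {
  "plan": [
    {"dx": 0, "dy": 0, "dz": 0.25, "roll": 0.06, "claw": 1},
    {"dx": 0, "dy": 0, "dz": 0.48, "roll": 0.12, "claw": 1},
    {"dx": 0, "dy": 0, "dz": 0.48, "roll": 0.12, "claw": 1}
  ]
}}

```text
clock: 13.18
tcp_pos: [0.4419, 0.158, 0.1494]
orientation: [2.931, 1.131, -0.003]
force: [-0.2, -0.6, -10.9]
grip_width: 0.278
```

```bash
python3 st.py
```

```text
13.183 q [ 1.050e-01  4.540e-01  1.896e+00 -1.000e-03  7.930e-01 -6.310e-01] tcp [441.94 158.01 149.39] F [ -0.24  -0.58 -10.92] T [ 0.048 -0.218  0.114] w 0.278 yaw 0.737 zax [-0.002 -0.001 -1.   ]
```

Emit:
{"op": "step_arm", "data": {
  "plan": [
    {"dx": 0, "dy": 0, "dz": 0.22, "roll": 0.06, "claw": 1},
    {"dx": 0, "dy": 0, "dz": 0.46, "roll": 0.12, "claw": 1},
    {"dx": 0, "dy": 0, "dz": 0.46, "roll": 0.12, "claw": 1}
  ]
}}

```text
clock: 13.43
tcp_pos: [0.4419, 0.158, 0.1498]
orientation: [-2.858, -1.305, 0.003]
force: [0.2, -1.2, -11.4]
grip_width: 0.284
```

```bash
python3 st.py
```

```text
13.433 q [ 1.050e-01  4.540e-01  1.895e+00 -1.000e-03  7.950e-01 -7.510e-01] tcp [441.89 157.99 149.83] F [  0.17  -1.16 -11.44] T [-0.066 -0.084  0.107] w 0.284 yaw 0.857 zax [-0.002 -0.001 -1.   ]
```

Emit:
{"op": "step_arm", "data": {
  "plan": [
    {"dx": 0, "dy": 0, "dz": 0.22, "roll": 0.06, "claw": 1},
    {"dx": 0, "dy": -0.2, "dz": 0.44, "roll": 0.12, "claw": 1},
    {"dx": 0, "dy": -0.2, "dz": 0.44, "roll": 0.12, "claw": 1}
  ]
}}

```text
clock: 13.68
tcp_pos: [0.4419, 0.158, 0.1502]
orientation: [-2.774, -1.473, 0.003]
force: [-0.5, -0.1, -11.8]
grip_width: 0.281
```

```bash
python3 st.py
```

```text
13.683 q [ 0.105  0.453  1.895 -0.     0.796 -0.871] tcp [441.88 157.96 150.24] F [ -0.52  -0.07 -11.82] T [ 0.068 -0.058  0.126] w 0.281 yaw 0.976 zax [-0.002 -0.    -1.   ]
```

Emit:
{"op": "step_arm", "data": {
  "plan": [
    {"dx": 0, "dy": 0, "dz": 0.22, "roll": 0.06, "claw": 1},
    {"dx": 0, "dy": 0, "dz": 0.45, "roll": 0.12, "claw": 1},
    {"dx": 0, "dy": 0, "dz": 0.45, "roll": 0.12, "claw": 1}
  ]
}}

```text
clock: 13.93
tcp_pos: [0.4418, 0.1579, 0.1507]
orientation: [-2.681, -1.637, 0.003]
force: [-0.3, -0.6, -11.8]
grip_width: 0.278
```

```bash
python3 st.py
```

```text
13.933 q [ 0.105  0.452  1.895 -0.     0.797 -0.991] tcp [441.82 157.92 150.72] F [ -0.31  -0.6  -11.75] T [-0.022  0.042  0.077] w 0.278 yaw 1.096 zax [-0.002 -0.001 -1.   ]
```

Emit:
{"op": "step_arm", "data": {
  "plan": [
    {"dx": 0, "dy": 0, "dz": 0.22, "roll": 0.06, "claw": 1},
    {"dx": 0, "dy": -0.1, "dz": 0.45, "roll": 0.12, "claw": 1},
    {"dx": 0, "dy": -0.1, "dz": 0.45, "roll": 0.12, "claw": 1}
  ]
}}

```text
clock: 14.18
tcp_pos: [0.4418, 0.1579, 0.1512]
orientation: [-2.578, -1.794, 0.003]
force: [-0.5, -0.5, -9.8]
grip_width: 0.283
```

```bash
python3 st.py
```

```text
14.183 q [ 0.104  0.451  1.894 -0.     0.798 -1.111] tcp [441.81 157.87 151.16] F [-0.52 -0.52 -9.76] T [-0.078  0.167  0.06 ] w 0.283 yaw 1.216 zax [-0.002 -0.    -1.   ]
```

Emit:
{"op": "step_arm", "data": {
  "plan": [
    {"dx": 0, "dy": 0, "dz": 0.25, "roll": 0.06, "claw": 1},
    {"dx": 0, "dy": 0, "dz": 0.48, "roll": 0.12, "claw": 1},
    {"dx": 0, "dy": 0, "dz": 0.48, "roll": 0.12, "claw": 1}
  ]
}}

```text
clock: 14.43
tcp_pos: [0.4418, 0.1578, 0.1516]
orientation: [-2.466, -1.945, 0.003]
force: [-1.1, -1.6, -11.1]
grip_width: 0.285
```

```bash
python3 st.py
```

```text
14.433 q [ 0.104  0.45   1.894 -0.     0.8   -1.231] tcp [441.83 157.84 151.64] F [ -1.08  -1.59 -11.08] T [-0.116  0.261  0.1  ] w 0.285 yaw 1.336 zax [-0.002 -0.001 -1.   ]
```

Emit:
{"op": "step_arm", "data": {
  "plan": [
    {"dx": -0.1, "dy": -0.2, "dz": 0.24, "roll": 0.06, "claw": 1},
    {"dx": -0.2, "dy": -0.3, "dz": 0.46, "roll": 0.12, "claw": 1},
    {"dx": -0.2, "dy": -0.3, "dz": 0.46, "roll": 0.12, "claw": 1}
  ]
}}

```text
clock: 14.68
tcp_pos: [0.4418, 0.1578, 0.1521]
orientation: [-2.345, -2.089, 0.002]
force: [-1.1, 0.5, -12.4]
grip_width: 0.279
```

```bash
python3 st.py
```

```text
14.683 q [ 0.104  0.449  1.894  0.     0.8   -1.352] tcp [441.78 157.78 152.06] F [ -1.1    0.45 -12.42] T [0.095 0.226 0.095] w 0.279 yaw 1.456 zax [-0.002  0.    -1.   ]
```

Emit:
{"op": "step_arm", "data": {
  "plan": [
    {"dx": 0, "dy": 0, "dz": 0.21, "roll": 0.06, "claw": 1},
    {"dx": -0.1, "dy": 0, "dz": 0.43, "roll": 0.12, "claw": 1},
    {"dx": -0.1, "dy": 0, "dz": 0.43, "roll": 0.12, "claw": 1}
  ]
}}

```text
clock: 14.93
tcp_pos: [0.4417, 0.1577, 0.1522]
orientation: [-2.216, -2.224, 0.002]
force: [-1.2, 0.7, -15.1]
grip_width: 0.282
```

```bash
python3 st.py
```

```text
14.933 q [ 0.104  0.449  1.894  0.     0.801 -1.471] tcp [441.69 157.74 152.23] F [ -1.25   0.67 -15.12] T [ 0.033  0.109 -0.228] w 0.282 yaw 1.574 zax [-0.002  0.    -1.   ]
```

Emit:
{"op": "step_arm", "data": {
  "plan": [
    {"dx": 0, "dy": 0, "dz": -0.2, "roll": 0, "claw": 1},
    {"dx": 0, "dy": 0, "dz": -0.2, "roll": 0.04, "claw": 1},
    {"dx": 0, "dy": 0, "dz": -0.2, "roll": 0.04, "claw": 1}
  ]
}}

```text
clock: 15.18
tcp_pos: [0.4417, 0.1577, 0.1522]
orientation: [-2.171, -2.269, 0.002]
force: [-1.2, -0.6, -14.4]
grip_width: 0.283
```

```bash
python3 st.py
```

```text
15.183 q [ 0.104  0.449  1.894  0.     0.8   -1.512] tcp [441.71 157.74 152.2 ] F [ -1.22  -0.57 -14.42] T [-0.004  0.263 -0.411] w 0.283 yaw 1.615 zax [-0.002  0.    -1.   ]
```

Emit:
{"op": "step_arm", "data": {
  "plan": [
    {"dx": 0, "dy": 0, "dz": -0.3, "roll": -0.02, "claw": 1},
    {"dx": 0, "dy": 0, "dz": -0.6, "roll": -0.04, "claw": 1},
    {"dx": 0, "dy": 0, "dz": -0.6, "roll": -0.04, "claw": 1}
  ]
}}

```text
clock: 15.43
tcp_pos: [0.4419, 0.1577, 0.1521]
orientation: [-2.214, -2.228, 0.001]
force: [-2.5, -1.3, -11.1]
grip_width: 0.282
```

```bash
python3 st.py
```

```text
15.433 q [ 0.104  0.449  1.894 -0.     0.799 -1.473] tcp [441.86 157.74 152.06] F [ -2.5   -1.27 -11.14] T [-0.078  0.519 -0.249] w 0.282 yaw 1.577 zax [-0.001 -0.    -1.   ]
```

Emit:
{"op": "step_arm", "data": {
  "plan": [
    {"dx": 0.2, "dy": 0, "dz": -0.4, "roll": 0, "claw": 1},
    {"dx": 0.2, "dy": 0, "dz": -0.7, "roll": 0, "claw": 1},
    {"dx": 0.2, "dy": 0, "dz": -0.7, "roll": 0, "claw": 1}
  ]
}}

```text
clock: 15.68
tcp_pos: [0.442, 0.1578, 0.1518]
orientation: [-2.212, -2.23, 0.001]
force: [-4.8, -0.6, -4.0]
grip_width: 0.28
```

```bash
python3 st.py
```

```text
15.683 q [ 0.104  0.45   1.894  0.     0.799 -1.475] tcp [441.99 157.77 151.8 ] F [-4.8  -0.57 -3.96] T [-0.05   0.965 -0.312] w 0.28 yaw 1.579 zax [-0.001 -0.    -1.   ]
```

Emit:
{"op": "step_arm", "data": {
  "plan": [
    {"dx": -0.6, "dy": 0, "dz": -0.2, "roll": 0, "claw": 1},
    {"dx": -1, "dy": 0, "dz": -0.4, "roll": 0, "claw": 1},
    {"dx": -1, "dy": 0, "dz": -0.4, "roll": 0, "claw": 1}
  ]
}}

```text
clock: 15.93
tcp_pos: [0.442, 0.1578, 0.1516]
orientation: [2.212, 2.23, 0.001]
force: [-4.3, -1.1, 1.2]
grip_width: 0.285
```

```bash
python3 st.py
```

```text
15.933 q [ 0.104  0.449  1.896 -0.     0.795 -1.475] tcp [441.98 157.76 151.64] F [-4.25 -1.05  1.19] T [-0.105  0.898 -0.343] w 0.285 yaw 1.579 zax [ 0.001  0.    -1.   ]
```

Emit:
{"op": "step_arm", "data": {
  "plan": [
    {"dx": 0, "dy": 0, "dz": 0, "roll": 0, "claw": 0.6},
    {"dx": 0, "dy": 0, "dz": 0, "roll": 0, "claw": 0.3},
    {"dx": 0, "dy": 0, "dz": 0, "roll": 0, "claw": 0},
    {"dx": 0, "dy": 0, "dz": 0, "roll": 0, "claw": 0},
    {"dx": 0, "dy": 0, "dz": 0, "roll": 0, "claw": 0},
    {"dx": 0, "dy": 0, "dz": 0, "roll": 0, "claw": 0},
    {"dx": 0, "dy": 0, "dz": 20, "roll": 0, "claw": 0},
    {"dx": 0, "dy": 0, "dz": 45, "roll": 0, "claw": 0},
    {"dx": 0, "dy": 0, "dz": 70, "roll": 0, "claw": 0},
    {"dx": 0, "dy": 0, "dz": 70, "roll": 0, "claw": 0}
  ]
}}

```text
clock: 16.77
tcp_pos: [0.4449, 0.1582, 0.2249]
orientation: [2.208, 2.227, 0.012]
force: [-0.2, 0.1, 1.1]
grip_width: 0.997
```

```bash
python3 st.py;  python3 - <<'E'
from h import *
i,K,R,t=cam('side'); a=i[95:225,190:350]; cv2.imwrite('pics/s3.png',cv2.resize(a,None,fx=4.5,fy=4.5,interpolation=cv2.INTER_CUBIC))
for l in (0,.0187): print([((np.array(proj(K,R,t,(.442,.157,z+l)))-[190,95]+.5)*4.5).round(1) for z in (.133,.159)])
E
```

```text
16.767 q [ 0.104  0.329  1.819  0.     0.984 -1.475] tcp [444.86 158.21 224.86] F [-0.2   0.07  1.07] T [ 0.051 -0.045 -0.037] w 0.997 yaw 1.579 zax [ 0.01   0.001 -1.   ]
[array([277.1, 309.3]), array([276.2, 266. ])]
[array([276.5, 278.2]), array([275.6, 234.2])]
```

View pics/s3.png

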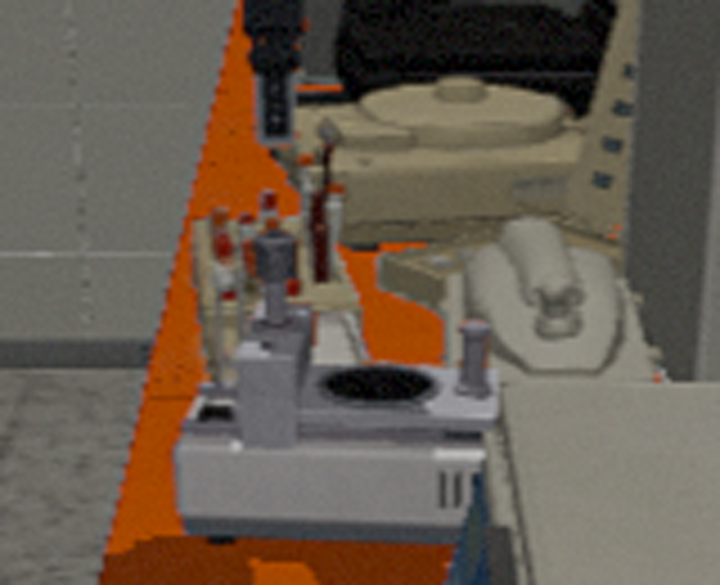

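The side view shows the knob parked up: its top is at about (276,235) in the zoom, and a lift of 18.7 mm predicts 234. Next I close the fingers and use them as a pusher behind the post.

Emit:
{"op": "step_arm", "data": {
  "plan": [
    {"dx": 10, "dy": -1, "dz": 0, "roll": -0.05, "claw": 0.5},
    {"dx": 25, "dy": -3, "dz": 0, "roll": -0.11, "claw": 1},
    {"dx": 40, "dy": -5, "dz": 0, "roll": -0.11, "claw": 1},
    {"dx": 55, "dy": -7, "dz": 0, "roll": -0.11, "claw": 1},
    {"dx": 68, "dy": -8, "dz": 0, "roll": -0.11, "claw": 1},
    {"dx": 73, "dy": -8, "dz": -10, "roll": -0.11, "claw": 1},
    {"dx": 73, "dy": -8, "dz": -25, "roll": -0.11, "claw": 1},
    {"dx": 73, "dy": -8, "dz": -40, "roll": -0.11, "claw": 1},
    {"dx": 73, "dy": -8, "dz": -50, "roll": -0.11, "claw": 1},
    {"dx": 73, "dy": -8, "dz": -50, "roll": -0.11, "claw": 1},
    {"dx": 73, "dy": -8, "dz": -50, "roll": -0.11, "claw": 1},
    {"dx": 73, "dy": -8, "dz": -50, "roll": -0.11, "claw": 1}
  ]
}}

```text
clock: 17.82
tcp_pos: [0.5147, 0.1498, 0.1709]
orientation: [2.331, 2.106, 0.0]
force: [0.6, 0.1, -0.3]
grip_width: -0.005
```

```bash
python3 st.py;  python3 - <<'E'
from h import *
i,K,R,t=cam('side'); a=i[95:225,190:350]; cv2.imwrite('pics/s4.png',cv2.resize(a,None,fx=4.5,fy=4.5,interpolation=cv2.INTER_CUBIC))
i,K,R,t=cam('top'); a=i[115:275,100:260]; cv2.imwrite('pics/t4.png',cv2.resize(a,None,fx=3.7,fy=3.7,interpolation=cv2.INTER_CUBIC))
E
```

```text
17.817 q [ 0.075  0.492  1.717 -0.     0.933 -1.394] tcp [514.68 149.83 170.92] F [ 0.62  0.12 -0.33] T [-0.004 -0.029 -0.055] w -0.005 yaw 1.469 zax [ 0.  0. -1.]
```

View pics/s4.png

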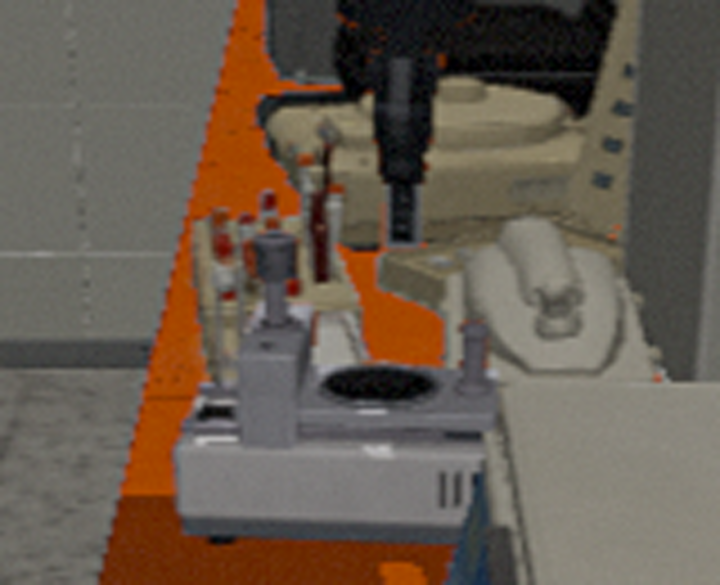

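View pics/t4.png

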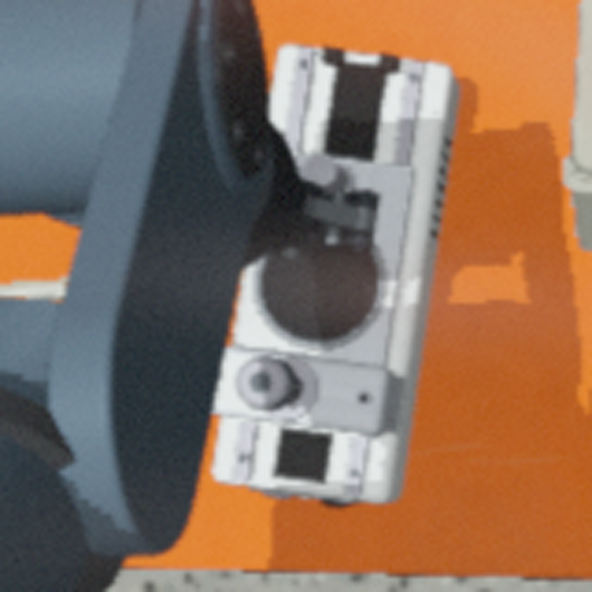

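Emit:
{"op": "step_arm", "data": {
  "plan": [
    {"dx": 0, "dy": -1, "dz": -15, "roll": 0, "claw": 1},
    {"dx": 0, "dy": -1, "dz": -30, "roll": 0, "claw": 1},
    {"dx": 0, "dy": -1, "dz": -45, "roll": 0, "claw": 1},
    {"dx": 0, "dy": -1, "dz": -57, "roll": 0, "claw": 1},
    {"dx": 0, "dy": -1, "dz": -65, "roll": 0, "claw": 1},
    {"dx": 0, "dy": -1, "dz": -69, "roll": 0, "claw": 1},
    {"dx": 0, "dy": -1, "dz": -69, "roll": 0, "claw": 1},
    {"dx": 0, "dy": -1, "dz": -69, "roll": 0, "claw": 1},
    {"dx": 0, "dy": -1, "dz": -69, "roll": 0, "claw": 1}
  ]
}}

```text
clock: 18.67
tcp_pos: [0.5153, 0.1488, 0.1026]
orientation: [2.331, 2.105, 0.002]
force: [-0.2, 0.5, 0.2]
grip_width: 0.001
```

```bash
python3 st.py;  python3 - <<'E'
from h import *
i,K,R,t=cam('side'); a=i[95:225,190:350]; cv2.imwrite('pics/s5.png',cv2.resize(a,None,fx=4.5,fy=4.5,interpolation=cv2.INTER_CUBIC))
i,K,R,t=cam('top'); a=i[115:275,100:260]; cv2.imwrite('pics/t5.png',cv2.resize(a,None,fx=3.7,fy=3.7,interpolation=cv2.INTER_CUBIC))
E
```

```text
18.667 q [ 0.073  0.601  1.768 -0.     0.772 -1.396] tcp [515.31 148.82 102.61] F [-0.22  0.54  0.24] T [0.003 0.007 0.007] w 0.001 yaw 1.469 zax [ 0.002  0.    -1.   ]
```

View pics/s5.png

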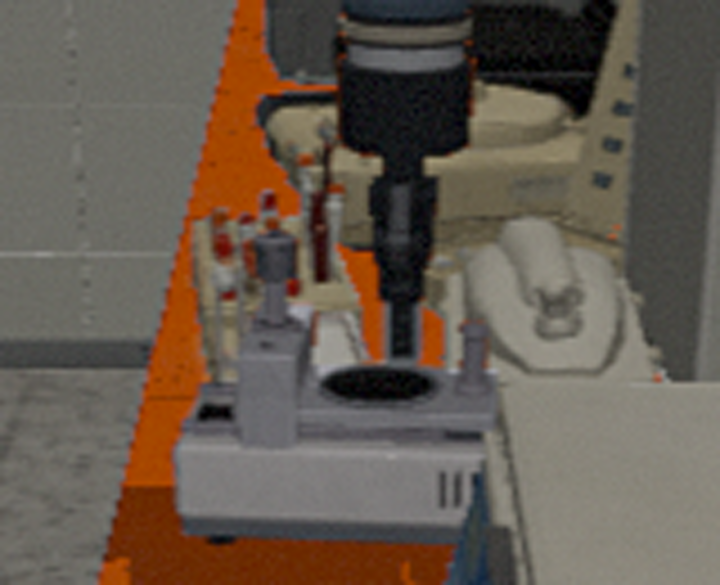

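View pics/t5.png

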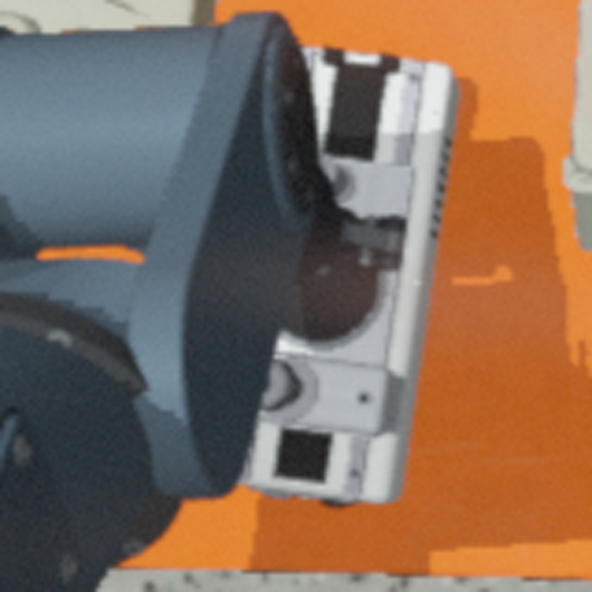

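Emit:
{"op": "step_arm", "data": {
  "plan": [
    {"dx": 5, "dy": -0.5, "dz": 0, "roll": 0, "claw": 1},
    {"dx": 10, "dy": -1, "dz": 0, "roll": 0, "claw": 1},
    {"dx": 14, "dy": -1.5, "dz": 0, "roll": 0, "claw": 1},
    {"dx": 17, "dy": -1.8, "dz": 0, "roll": 0, "claw": 1},
    {"dx": 19, "dy": -2, "dz": 0, "roll": 0, "claw": 1},
    {"dx": 21, "dy": -2.2, "dz": 0, "roll": 0, "claw": 1},
    {"dx": 23, "dy": -2.4, "dz": 0, "roll": 0, "claw": 1},
    {"dx": 25, "dy": -2.6, "dz": 0, "roll": 0, "claw": 1},
    {"dx": 27, "dy": -2.8, "dz": 0, "roll": 0, "claw": 1},
    {"dx": 27, "dy": -2.8, "dz": 0, "roll": 0, "claw": 1}
  ]
}}

```text
clock: 19.6
tcp_pos: [0.5414, 0.1459, 0.1017]
orientation: [-2.331, -2.105, 0.001]
force: [-0.6, 0.6, 0.6]
grip_width: 0.0
```

```bash
python3 st.py;  python3 - <<'E'
from h import *
i,K,R,t=cam('side'); a=i[95:225,190:350]; cv2.imwrite('pics/s6.png',cv2.resize(a,None,fx=4.5,fy=4.5,interpolation=cv2.INTER_CUBIC))
E
```

```text
19.6 q [ 0.064  0.626  1.705 -0.     0.812 -1.405] tcp [541.37 145.89 101.67] F [-0.57  0.58  0.6 ] T [-0.024  0.193  0.001] w 0.0 yaw 1.469 zax [-0.001 -0.    -1.   ]
```

View pics/s6.png

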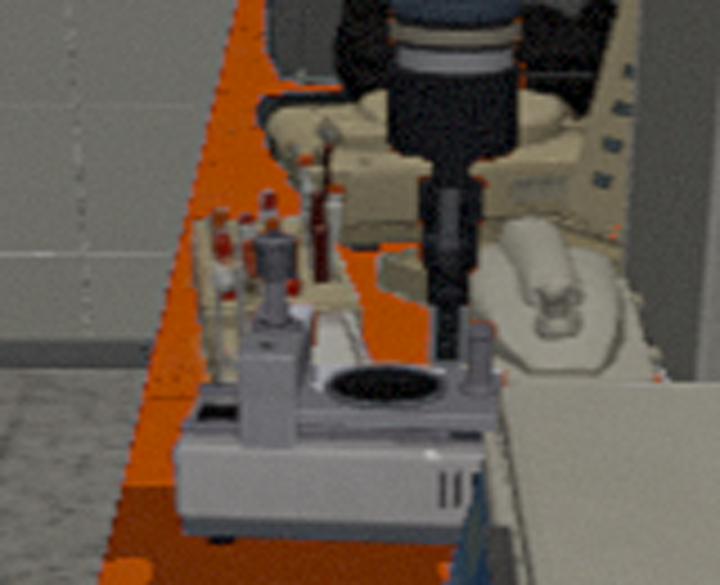

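Emit:
{"op": "step_arm", "data": {
  "plan": [
    {"dx": 2, "dy": -0.2, "dz": 0, "roll": 0, "claw": 1},
    {"dx": 4, "dy": -0.4, "dz": 0, "roll": 0, "claw": 1},
    {"dx": 6, "dy": -0.6, "dz": 0, "roll": 0, "claw": 1},
    {"dx": 8, "dy": -0.8, "dz": 0, "roll": 0, "claw": 1},
    {"dx": 10, "dy": -1, "dz": 0, "roll": 0, "claw": 1},
    {"dx": 12, "dy": -1.3, "dz": 0, "roll": 0, "claw": 1},
    {"dx": 14, "dy": -1.5, "dz": 0, "roll": 0, "claw": 1},
    {"dx": 16, "dy": -1.7, "dz": 0, "roll": 0, "claw": 1},
    {"dx": 18, "dy": -1.9, "dz": 0, "roll": 0, "claw": 1},
    {"dx": 20, "dy": -2.1, "dz": 0, "roll": 0, "claw": 1},
    {"dx": 22, "dy": -2.3, "dz": 0, "roll": 0, "claw": 1},
    {"dx": 24, "dy": -2.5, "dz": 0, "roll": 0, "claw": 1}
  ]
}}

```text
clock: 20.65
tcp_pos: [0.5657, 0.1433, 0.1017]
orientation: [-2.331, -2.106, 0.001]
force: [-1.9, -1.1, -1.6]
grip_width: 0.002
```

Emit:
{"op": "step_arm", "data": {
  "plan": [
    {"dx": 2, "dy": -0.2, "dz": 0, "roll": 0, "claw": 1},
    {"dx": 4, "dy": -0.4, "dz": 0, "roll": 0, "claw": 1},
    {"dx": 6, "dy": -0.6, "dz": 0, "roll": 0, "claw": 1},
    {"dx": 8, "dy": -0.8, "dz": 0, "roll": 0, "claw": 1},
    {"dx": 10, "dy": -1, "dz": 0, "roll": 0, "claw": 1},
    {"dx": 12, "dy": -1.3, "dz": 0, "roll": 0, "claw": 1},
    {"dx": 14, "dy": -1.5, "dz": 0, "roll": 0, "claw": 1},
    {"dx": 16, "dy": -1.7, "dz": 0, "roll": 0, "claw": 1},
    {"dx": 18, "dy": -1.9, "dz": 0, "roll": 0, "claw": 1},
    {"dx": 20, "dy": -2.1, "dz": 0, "roll": 0, "claw": 1},
    {"dx": 22, "dy": -2.3, "dz": 0, "roll": 0, "claw": 1},
    {"dx": 24, "dy": -2.5, "dz": 0, "roll": 0, "claw": 1}
  ]
}}

```text
clock: 21.65
tcp_pos: [0.5898, 0.1409, 0.1018]
orientation: [2.332, 2.106, -0.0]
force: [-2.6, -0.4, -0.7]
grip_width: 0.002
```

```bash
python3 st.py;  python3 - <<'E'
from h import *
i,K,R,t=cam('side'); a=i[95:225,190:350]; cv2.imwrite('pics/s7.png',cv2.resize(a,None,fx=4.5,fy=4.5,interpolation=cv2.INTER_CUBIC))
E
```

```text
21.65 q [ 0.05   0.67   1.586 -0.     0.885 -1.419] tcp [589.82 140.85 101.83] F [-2.64 -0.35 -0.69] T [-0.18   0.344 -0.031] w 0.002 yaw 1.469 zax [-0. -0. -1.]
```

View pics/s7.png

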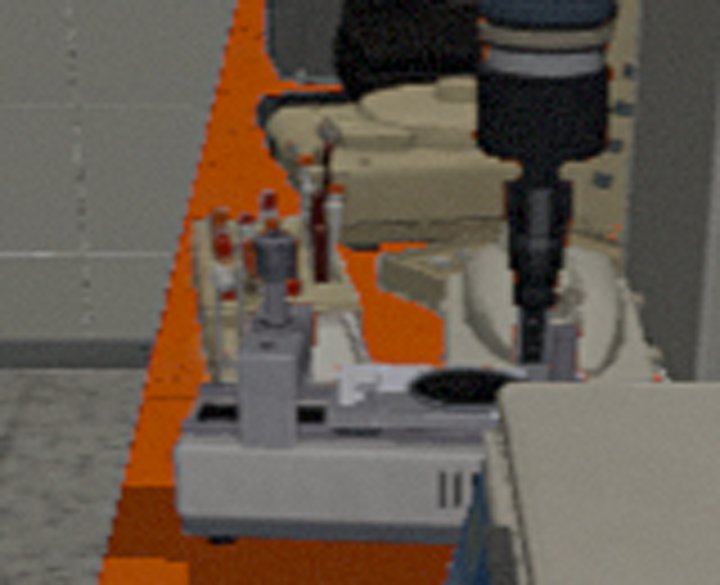

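Emit:
{"op": "step_arm", "data": {
  "plan": [
    {"dx": 2, "dy": -0.2, "dz": 0, "roll": 0, "claw": 1},
    {"dx": 4, "dy": -0.4, "dz": 0, "roll": 0, "claw": 1},
    {"dx": 6, "dy": -0.6, "dz": 0, "roll": 0, "claw": 1},
    {"dx": 7, "dy": -0.7, "dz": 0, "roll": 0, "claw": 1},
    {"dx": 8, "dy": -0.8, "dz": 0, "roll": 0, "claw": 1},
    {"dx": 9, "dy": -0.9, "dz": 0, "roll": 0, "claw": 1}
  ]
}}

```text
clock: 22.2
tcp_pos: [0.5988, 0.14, 0.1019]
orientation: [2.332, 2.105, 0.0]
force: [-2.5, -0.8, -1.0]
grip_width: -0.0
```

Emit:
{"op": "step_arm", "data": {
  "plan": [
    {"dx": 1, "dy": -0.1, "dz": 0, "roll": 0, "claw": 1},
    {"dx": 2, "dy": -0.2, "dz": 0, "roll": 0, "claw": 1}
  ]
}}

```text
clock: 22.37
tcp_pos: [0.6008, 0.1398, 0.1019]
orientation: [2.331, 2.105, 0.0]
force: [-2.6, -1.5, 1.0]
grip_width: 0.006
```

Emit:
{"op": "step_arm", "data": {
  "plan": [
    {"dx": 1, "dy": -0.1, "dz": 0, "roll": 0, "claw": 1},
    {"dx": 1.5, "dy": -0.2, "dz": 0, "roll": 0, "claw": 1}
  ]
}}

```text
clock: 22.53
tcp_pos: [0.6021, 0.1397, 0.1019]
orientation: [-2.331, -2.105, 0.0]
force: [-3.1, -0.8, 1.9]
grip_width: 0.001
```

Emit:
{"op": "step_arm", "data": {
  "plan": [
    {"dx": 1, "dy": -0.1, "dz": 0, "roll": 0, "claw": 1},
    {"dx": 1.5, "dy": -0.2, "dz": 0, "roll": 0, "claw": 1}
  ]
}}

```text
clock: 22.7
tcp_pos: [0.6022, 0.1397, 0.1019]
orientation: [-2.33, -2.104, 0.004]
force: [-6.1, -1.4, 4.4]
grip_width: -0.005
```

Emit:
{"op": "step_arm", "data": {
  "plan": [
    {"dx": 0.5, "dy": 0, "dz": 0, "roll": 0, "claw": 1},
    {"dx": 0.5, "dy": 0, "dz": 0, "roll": 0, "claw": 1},
    {"dx": 0.5, "dy": 0, "dz": 0, "roll": 0, "claw": 1}
  ]
}}

```text
clock: 22.95
tcp_pos: [0.6022, 0.1397, 0.1019]
orientation: [-2.329, -2.104, 0.005]
force: [-5.5, -1.2, 3.4]
grip_width: 0.002
```

```bash
python3 st.py
```

```text
22.95 q [ 0.047  0.684  1.552  0.     0.91  -1.422] tcp [602.18 139.65 101.9 ] F [-5.47 -1.18  3.36] T [-0.156  0.876 -0.013] w 0.002 yaw 1.469 zax [-0.004  0.    -1.   ]
```

Fully against the stop. Now I back off from the post, then go straight up and away.

Emit:
{"op": "step_arm", "data": {
  "plan": [
    {"dx": -3, "dy": 0.3, "dz": 0, "roll": 0, "claw": 1},
    {"dx": -8, "dy": 0.8, "dz": 0, "roll": 0, "claw": 1},
    {"dx": -14, "dy": 1.4, "dz": 0, "roll": 0, "claw": 1},
    {"dx": -18, "dy": 1.8, "dz": 2, "roll": 0, "claw": 1},
    {"dx": -18, "dy": 1.8, "dz": 20, "roll": 0, "claw": 1},
    {"dx": -18, "dy": 1.8, "dz": 45, "roll": 0, "claw": 1},
    {"dx": -18, "dy": 1.8, "dz": 75, "roll": 0, "claw": 1},
    {"dx": -18, "dy": 1.8, "dz": 105, "roll": 0, "claw": 1},
    {"dx": -18, "dy": 1.8, "dz": 135, "roll": 0, "claw": 1},
    {"dx": -18, "dy": 1.8, "dz": 165, "roll": 0, "claw": 1},
    {"dx": -18, "dy": 1.8, "dz": 180, "roll": 0, "claw": 1},
    {"dx": -18, "dy": 1.8, "dz": 180, "roll": 0, "claw": 1}
  ]
}}

```text
clock: 23.95
tcp_pos: [0.5887, 0.1416, 0.2869]
orientation: [2.326, 2.101, 0.013]
force: [0.7, 0.4, 0.5]
grip_width: 0.002
```

Emit:
{"op": "step_arm", "data": {
  "plan": [
    {"dx": -20, "dy": 20, "dz": 0, "roll": 0, "claw": 1},
    {"dx": -40, "dy": 45, "dz": 0, "roll": 0, "claw": 1},
    {"dx": -60, "dy": 70, "dz": 0, "roll": 0, "claw": 1},
    {"dx": -80, "dy": 95, "dz": 0, "roll": 0, "claw": 1},
    {"dx": -100, "dy": 120, "dz": 0, "roll": 0, "claw": 1},
    {"dx": -120, "dy": 145, "dz": 0, "roll": 0, "claw": 1},
    {"dx": -140, "dy": 170, "dz": 0, "roll": 0, "claw": 1},
    {"dx": -155, "dy": 195, "dz": 0, "roll": 0, "claw": 1},
    {"dx": -170, "dy": 215, "dz": 0, "roll": 0, "claw": 1},
    {"dx": -180, "dy": 230, "dz": 0, "roll": 0, "claw": 1},
    {"dx": -180, "dy": 230, "dz": 0, "roll": 0, "claw": 1},
    {"dx": -180, "dy": 230, "dz": 0, "roll": 0, "claw": 1}
  ]
}}

```text
clock: 24.95
tcp_pos: [0.405, 0.3714, 0.2807]
orientation: [2.329, 2.108, -0.003]
force: [0.8, -0.5, 1.1]
grip_width: -0.001
```

```bash
python3 st.py;  python3 - <<'E'
from h import *
i,K,R,t=cam('side'); a=i[95:225,190:350]; cv2.imwrite('pics/s8.png',cv2.resize(a,None,fx=4.5,fy=4.5,interpolation=cv2.INTER_CUBIC))
i,K,R,t=cam('top','t8.png')
E
```

```text
24.95 q [ 0.539  0.37   1.562 -0.     1.212 -0.932] tcp [405.01 371.45 280.69] F [ 0.75 -0.45  1.05] T [-0.06  -0.019 -0.019] w -0.001 yaw 1.471 zax [-0.001 -0.001 -1.   ]
```

View pics/s8.png

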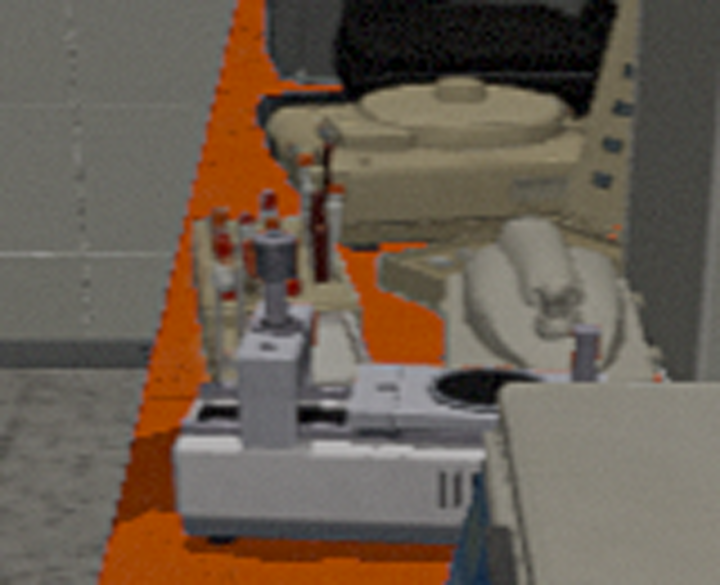

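View pics/t8.png

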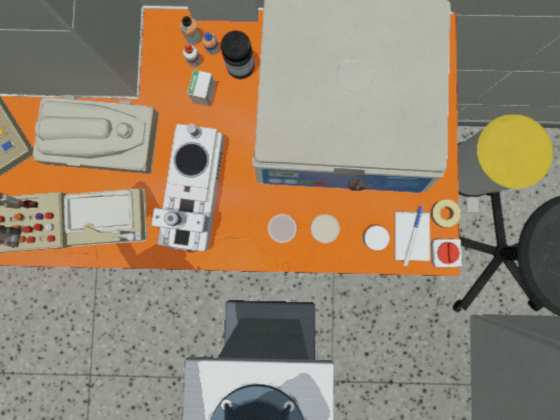

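```bash
python3 - <<'E'
from h import *
i,K,R,t=cam('top'); g0=cv2.cvtColor(cv2.imread('pics/top0.png'),6); g1=cv2.cvtColor(i,6)
def hole(g):
    m=((g<110)*255).astype('uint8')[115:250,150:230]; c=[x for x in cv2.findContours(m,0,2)[0] if cv2.contourArea(x)>400 and len(x)>8]
    for x in c:
        (a,b),s,_=cv2.fitEllipse(x)
        if abs(s[0]-s[1])<6: return onz(K,R,t,a+150,b+115,.086)
a,b=hole(g0),hole(g1); print(a,b,np.linalg.norm(b-a))
for n,u,v,h in(('p1',283,229,.014),('p2',325,229,.014),('cup',377,238,.063)): 
    y,x=int(v),int(u); print(n,cv2.absdiff(g0,g1)[y-18:y+18,x-18:x+18].mean())
a=i[115:260,130:250]; cv2.imwrite('pics/t9.png',cv2.resize(a,None,fx=4,fy=4,interpolation=cv2.INTER_CUBIC))
E
```

```text
[0.50151961 0.15136956 0.086     ] [0.56625715 0.14443417 0.086     ] 0.06510796987514095
p1 1.2862654320987654
p2 1.165895061728395
cup 1.2145061728395061
```

View pics/t9.png

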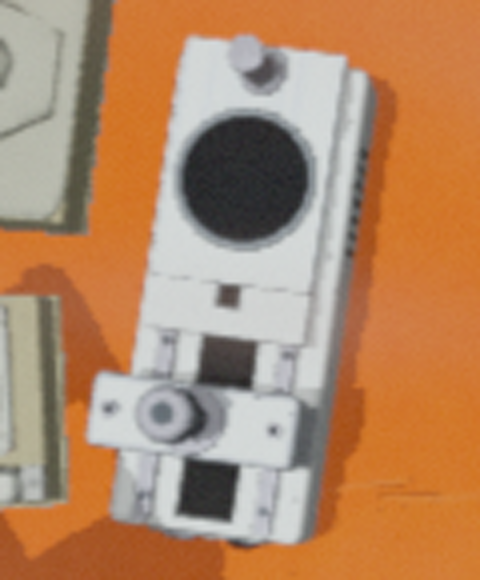

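The carriage has moved 65.1 mm, the knob is still up at (168,412) in the zoomed top view, and the dishes and cup show no change. I'm handing the job in.

```bash
python3 - <<'E'
from station import ctrl
print(ctrl.close_job())
E
```

```text
the job is handed in; nothing more can be done
None
```

The dish stage is ready for use. The lock screw is parked up by itself and the carriage is out against its end stop. I handed the job in at about 25 s of robot time.

- **Lock screw, start of thread:** I pulled it up in 0.4 mm steps and felt the thread at about 4.75 mm of lift.
- **Unscrewing:** I turned it about 3.8 rad anticlockwise, lifting at the lead. The pull stayed mostly 2 to 4 N beyond the spring and reached about 6 N at the end of the thread. There the torque jumped and the lift stopped. I eased the pull off, the thread held the screw, and only then did I let go.
- **Carriage:** I pushed the post with closed fingers at 2 to 3 N until the force rose to about 6 N and it moved no further.
- **Last checks:**
  - The carriage moved 65.1 mm in the top view; the end stop is at 65 mm.
  - The knob was still about 19 mm up in both views after I let go.
  - The picture areas around both petri dishes and the cup did not change beyond noise.
  - The arm was clear of the stage.
- **Disagreements:**
  - The camera put the knob about 1 to 2 mm away from where the grip found it. I corrected that by feel.
  - While turning, the wrist moment read slightly positive, where I expected negative resistance. Only the jump at the end had the expected sign.

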